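# Pack the decorating caddy: jars to their colour chips, brush on the rest

### The arm

A 6-joint arm with a two-finger parallel gripper is mounted at the origin on a cart in front of the work surface, level with it; the furniture and walls round the work are solid. World frame = base frame: x ahead of the robot, y to its left, z up, the work surface at z = 0. Lengths are in mm, angles in degrees, forces in N, time in s.
With the tool pointing down it reaches from about 300 to 875 mm from the base axis. Payload 6.4 kg.
Tool frame: the origin (TCP) lies midway between the tips of the shut fingers; the grasp point (between the pads) lies 19 mm behind it; z points along the fingers, x is the direction in which the jaws open and shut, and the axes are right-handed (so a half turn about z gives the same grasp; the last joint's range is limited). The gripper opens to 85 mm and grips with 20 to 120 N. Pads are 22 mm wide; open, the fingers measure 114 mm over their backs; the gripper's body (76 mm by 85 mm) begins 54 mm behind the grasp point. The pads swing forward as they close: fully open they stand 13 mm farther back than shut.
Start: joints at [60.602, 10.359, 92.074, -0, 77.567, -11.82], TCP at [173.644, 548.169, 231.288] pointing down, gripper open.
Joint ranges: [-171.53, 171.53], [-51.25, 118.39], [17.06, 147.69], [-65.23, 245.23], [0, 150.52], [-178.68, 178.68]. Speed limits (degrees/s): [147.25, 147.25, 172.46, 180, 180, 180].

### API

Orientations are given as [roll, pitch, yaw] about the fixed x, y, z axes, in that order (R = Rz(yaw) Ry(pitch) Rx(roll)).
In Python, from workcell import sense, capture, camera_info, hand_in gives the robot as it stands.
- The arm moves only by the tool move_arm, never from a script. Its argument "motion" is a list of rows, each a list of 3 entries, a list of its own where there are three numbers: the shift along the world's x, y, z in m, then the turn about the world's z in degrees, then the gripper's target within -1 to 1 (shut at 1, half-way at 0, fully open at -1). In form: [[[tx, ty, tz], twist, claw], ...]. A call has 1 to 5 rows; each row is the pose to reach, as a shift and turn from the pose measured when the call began; what a row does not reach only later rows make up. A row lasts 1/10 s, in which the tool goes at most 50 mm and 8.59 degrees, less where a joint would pass 70% of its speed; a pose out of reach is approached as far as the arm can. A call with a gripper value outside its range is refused whole. The fingers move at their own pace and stop on an object; the grip force is fixed at half the most. Time passes only in rows, so rows that repeat a pose let the fingers close. It gives the time, the measured TCP pose, the force and the opening at its end, in the units of the state.
- sense(): the state, without advancing time (a new reading comes with each control period).
- capture(name): name is "scene" or "top"; returns (picture, depth): 400x640x3 uint8, red, green, blue; 400x640 float32, mm along the optical axis (not along the pixel's ray), 0 where there is no reading.
- camera_info(name): a dict with "mtx" (3x3 intrinsics, pixels), "dist" ([k1, k2, p1, p2, k3] as OpenCV has them; the pictures are not rectified), "R" (3x3) and "t" (3): a world point X has camera coordinates R X + t. Camera axes: x right, y down, z forward; pixel columns grow to the right and rows downward; lengths in mm; the calibration is good to about 2 mm. A picture is of the moment at which its call begins. camera_info takes no time and is no camera call.
- hand_in(): hands the job in, once; it reports no verdict.
The state is a dict: "t": time; "q": joint angles; "qd": joint speeds; "effort": joint torques, N m; "position": TCP position; "tool_rot": TCP orientation; "wrist_force": force on the tool from outside, world axes, zero at the start; "moment": the same for the moment, N m; "gripper_width": opening from 0.0 (shut) to 1.0 (fully open).
Only numpy, scipy, OpenCV 4.12 (cv2) and the standard library are available. Lean on these libraries where they do the work, as an engineer would, in place of code of your own. Each camera call takes 0.05 s, during which the arm holds its last target.

### The job

Pack the plywood decorating caddy for the next session: set the blue, orange and green colour jars down, upright and without dropping them, each fully into the round well that has the glazed chip of its colour beside it, and lay the flat black brush in the notches of the brush rest, resting on both saddles and roughly centred. Leave the yellow jar and the black loop tool, which belong to another set, where they are.

Things in the scene. Friction and masses are not known exactly. Their poses are not given: they have to be found in the camera images.
- blue_jar_centre (a point): Centre (half-way up) of the blue colour jar: upright round jar 48 mm in diameter and 58 mm tall with a blue band, a white lid (its top 12 mm, 48 mm across) and a dab of blue on the lid. 95 g or so, z axis up. Grasp it round the lid from above; its yaw does not matter.
- orange_jar_centre (a point): Centre (half-way up) of the orange colour jar: upright round jar 48 mm in diameter and 58 mm tall with an orange band, a black lid (its top 12 mm, 48 mm across) and a dab of orange on the lid. 95 g or so, z axis up. Grasp it round the lid from above; its yaw does not matter.
- green_jar_centre (a point): Centre (half-way up) of the green colour jar: upright round jar 48 mm in diameter and 58 mm tall with a green band, a white lid (its top 12 mm, 48 mm across) and a dab of green on the lid. 95 g or so, z axis up. Grasp it round the lid from above; its yaw does not matter.
- yellow_jar_centre (a point): Centre of the yellow colour jar, the same size as the others, black lid with a yellow dab. It has no well: it stays where it is.
- flat_brush_centre (a point): Centre of the flat black brush: a solid black bar, 133 mm long (its x axis), 18 mm wide and 11 mm thick, broader head at -x, thin handle at +x, lying flat on the table. About 25 g; grasp it across its width near the centre.
- loop_tool_centre (a point): Centre of the black loop tool: black handle with a wire loop at one end, 140 mm long (its y axis), 25 mm wide, 12 mm thick, lying on the table. It looks like the brush from afar but stays where it is.
- blue_well (a point): Centre of the caddy well that has the blue glazed chip beside it, on its floor (6 mm above the table). A 65 mm round hole through the deck, whose top is 20 mm above this point; a jar in it stands 38 mm proud of the deck. The wells lie in a row, 84 mm apart along this point's y axis; each chip (28 mm square, 4 mm proud) lies 46 mm from its well towards -x. z up.
- orange_well (a point): Centre of the caddy well that has the orange glazed chip beside it, on its floor (6 mm above the table). A 65 mm round hole through the deck, whose top is 20 mm above this point; a jar in it stands 38 mm proud of the deck. The wells lie in a row, 84 mm apart along this point's y axis; each chip (28 mm square, 4 mm proud) lies 46 mm from its well towards -x. z up.
- green_well (a point): Centre of the caddy well that has the green glazed chip beside it, on its floor (6 mm above the table). A 65 mm round hole through the deck, whose top is 20 mm above this point; a jar in it stands 38 mm proud of the deck. The wells lie in a row, 84 mm apart along this point's y axis; each chip (28 mm square, 4 mm proud) lies 46 mm from its well towards -x. z up.
- brush_rest (a point): Centre of the caddy's brush rest at its notch bottoms, 42 mm above the table, 16 above the deck: two saddles 84 mm apart along this y axis, 12 mm thick, notches 34 mm wide, 12 deep, open on top. The brush lies along y, either way round. The wells' row is 84 mm off towards -x, its middle level with this. Caddy: fixed plywood tray 192 (x) x 292 (y) mm, end boards 76 mm tall at both y ends.
Things that resemble listed ones, but are neither listed nor needed, are in the scene too. What is shaped like the part that bears orange_jar_centre but red is not meant.

How it is judged:
By the outcome, as a careful person would: the job done as asked, in the order asked, and still so for the second after the job is handed in, with the robot touching nothing.
It also fails if it takes over 120 s, if anything falls off the work surface, if the arm or the gripper's body presses on something with over 40 N, if the wrist force passes 120 N, or if a joint passes its speed limit or range.

## Working session

There is one attempt and no reset: what is moved stays moved. The work goes in short steps, Python scripts to look and compute and a tool call to move; the robot and the scene stay as the last step left them, time stands still between calls to the robot, and variables do not carry over. Pictures are saved under pics/ and viewed, and the job is handed in when it is done.

Besides the shell and the picture viewer there is one more tool, called after ">>>" as name(argument=value, ...) on one line, values as JSON. move_arm: Moves the arm, as the interface text tells. Its arguments: {"type":"object","properties":{"motion":{"type":"array"}},"required":["motion"]}

```bash
mkdir -p pics
python3 - <<'E'
from workcell import *
import cv2,numpy as np
s=sense();print({k:np.round(v,3).tolist() for k,v in s.items()})
for n in("scene","top"):
    p,d=capture(n);cv2.imwrite(f"pics/{n}0.png",p[...,::-1]);np.savez(f"{n}0.npz",p=p,d=d)
    c=camera_info(n);print(n,{k:np.round(v,3).tolist() for k,v in c.items()})
E
```

```text
{'t': 0.0, 'q': [60.602, 10.401, 92.132, -0.001, 77.568, -11.82], 'qd': [0.026, -0.04, 0.041, 0.138, -0.01, 0.034], 'effort': [0.001, -44.486, -35.134, -0.0, 0.009, -0.0], 'position': [173.358, 547.66, 230.389], 'tool_rot': [-179.98, 0.099, 72.422], 'wrist_force': [-0.181, 0.455, -0.72], 'moment': [0.039, -0.017, -0.059], 'gripper_width': 0.996}
scene {'mtx': [[456.222, 0.0, 320.815], [0.0, 456.222, 197.815], [0.0, 0.0, 1.0]], 'dist': [0.037, 0.0, 0.0, 0.0, 0.0], 'R': [[0.466, -0.885, -0.003], [-0.593, -0.31, -0.743], [0.657, 0.348, -0.669]], 't': [-271.746, 368.444, 921.299]}
top {'mtx': [[396.066, 0.0, 324.66], [0.0, 396.066, 191.739], [0.0, 0.0, 1.0]], 'dist': [-0.102, 0.0, 0.0, 0.0, 0.0], 'R': [[0.017, -1.0, 0.012], [-0.99, -0.018, -0.14], [0.14, -0.01, -0.99]], 't': [-16.482, 561.789, 1312.473]}
```

View pics/scene0.png

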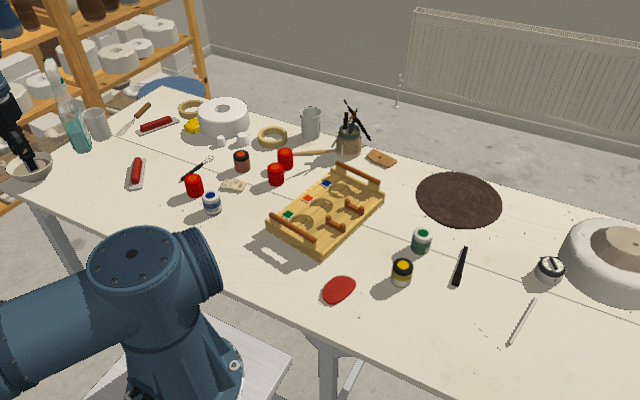

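View pics/top0.png

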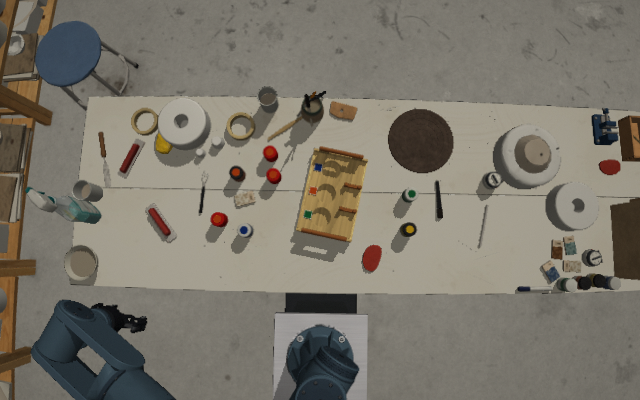

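```bash
cat > h.py <<'E'
import numpy as np,cv2
from workcell import camera_info
C={n:camera_info(n) for n in("scene","top")}
def ray(n,uv,z):
    c=C[n];K=np.array(c["mtx"]);R=np.array(c["R"]);t=np.array(c["t"])
    q=cv2.undistortPoints(np.array(uv,float).reshape(-1,1,2),K,np.array(c["dist"])).reshape(-1,2)
    d=np.c_[q,np.ones(len(q))]@R; o=-R.T@t
    return o+d*((z-o[2])/d[:,2])[:,None]
def proj(n,X):
    c=C[n]
    return cv2.projectPoints(np.array(X,float).reshape(-1,3),cv2.Rodrigues(np.array(c["R"]))[0],np.array(c["t"]),np.array(c["mtx"]),np.array(c["dist"]))[0].reshape(-1,2)
def load(n,k=0):
    z=np.load(f"{n}{k}.npz");return z["p"],z["d"]
E
python3 - <<'E'
from h import *
p,d=load("top")
cv2.imwrite("pics/tc.png",cv2.resize(p[130:290,170:470,::-1],None,fx=2.6,fy=2.6,interpolation=cv2.INTER_CUBIC))
p,d=load("scene")
cv2.imwrite("pics/sc.png",cv2.resize(p[130:310,170:490,::-1],None,fx=2.5,fy=2.5,interpolation=cv2.INTER_CUBIC))
E
```

```text
(no output)
```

View pics/tc.png

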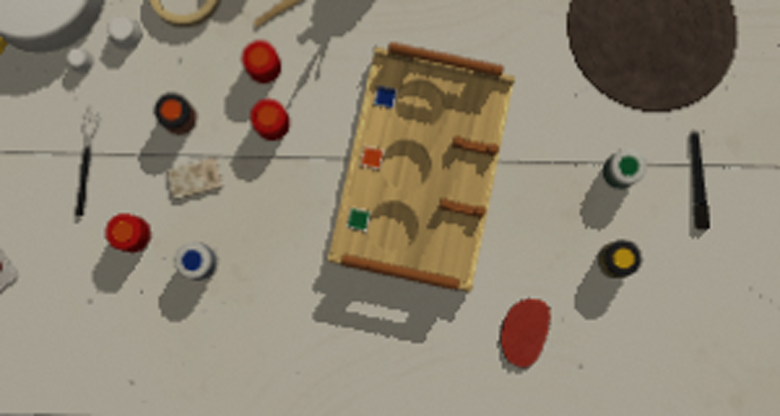

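View pics/sc.png

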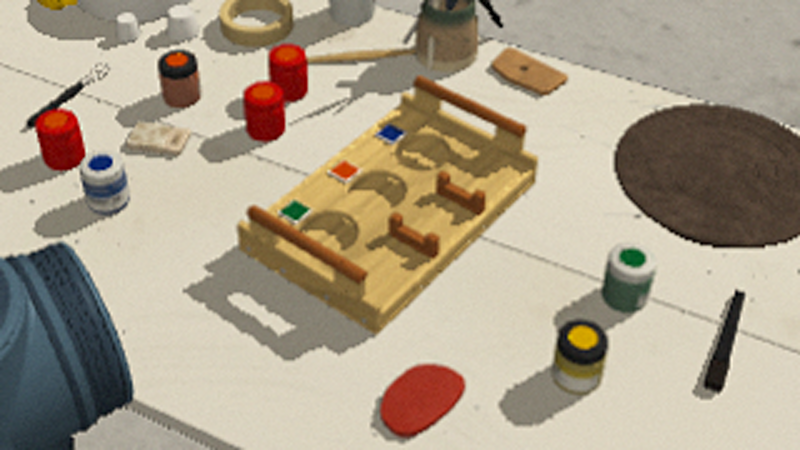

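```bash
cat > meas.py <<'E'
from h import *
def blob(p,roi,lo,hi,minS=0):
    x0,y0,x1,y1=roi;h=cv2.cvtColor(p[y0:y1,x0:x1],cv2.COLOR_RGB2HSV)
    m=cv2.inRange(h,lo,hi);n,l,st,ce=cv2.connectedComponentsWithStats(m)
    if n<2:return None
    i=1+st[1:,4].argmax();return ce[i]+[x0,y0],st[i,4]
E
python3 - <<'E'
from meas import *
B=((100,90,50),(130,255,255));O=((4,150,100),(14,255,255));G=((60,90,40),(95,255,255));Y=((20,150,120),(32,255,255))
R={"blue":{"top":(232,220,256,240),"scene":(200,188,224,202)},
"orange":{"top":(226,160,248,180),"scene":(230,145,252,158)},
"green":{"top":(400,185,420,203),"scene":(410,225,432,240)},
"yellow":{"top":(400,222,420,238),"scene":(390,255,414,272)},
"cblue":{"top":(312,162,324,173),"scene":(320,180,332,190)},
"corange":{"top":(306,184,320,197),"scene":(298,192,316,205)},
"cgreen":{"top":(300,208,314,220),"scene":(280,208,298,220)}}
cl={"blue":B,"orange":O,"green":G,"yellow":Y}
for k,v in R.items():
    for n,roi in v.items():
        p,d=load(n);b=blob(p,roi,*cl[k.lstrip("c") if k[0]=="c" else k])
        if b is None: print(k,n,None);continue
        z=30 if k[0]=="c" else 58
        u,w=np.round(b[0]).astype(int)
        print(k,n,np.round(b[0],1),b[1],ray(n,b[0],z).round(1)[0],"depth",d[w,u])
# black brush
for n,roi in(("top",(425,172,450,225)),("scene",(448,240,472,292))):
    p,d=load(n);x0,y0,x1,y1=roi
    m=(p[y0:y1,x0:x1].max(2)<60).astype(np.uint8)
    N,l,st,ce=cv2.connectedComponentsWithStats(m);i=1+st[1:,4].argmax()
    ys,xs=np.nonzero(l==i);W=ray(n,np.c_[xs+x0,ys+y0],8)[:,:2]
    (c,sz,a)=cv2.minAreaRect(W.astype(np.float32));e=np.linalg.eigh(np.cov(W.T))[1][:,1]
    print("brush",n,len(xs),np.round(W.mean(0),1),np.round(c,1),np.round(sz,1),round(a,1),"axis",np.degrees(np.arctan2(e[1],e[0])))
E
```

```text
blue top [243.3 229.8] 44 [426.6 262.3  58. ] depth 1312.4352
blue scene [210.  194.6] 44 [426.9 261.2  58. ] depth 1252.9988
orange top [235.4 171.8] 45 [622.1 298.1  58. ] depth 1338.8846
orange scene [240.2 153.6] 39 [620.5 297.6  58. ] depth 1390.5015
green top [411.2 193.3] 36 [ 559.3 -300.    58. ] depth 1336.8146
green scene [422.6 232.7] 55 [ 558.8 -300.9   58. ] depth 1142.8005
yellow top [409.7 229. ] 42 [ 438.6 -293.3   58. ] depth 1314.5184
yellow scene [402.9 264.6] 89 [ 438.8 -292.9   58. ] depth 1070.3383
cblue top [317.8 166.9] 39 [649.9  18.4  30. ] depth 1374.0557
cblue scene [325.9 182.9] 34 [648.2  17.5  30. ] depth 1329.3145
corange top [312.6 189.9] 46 [568.9  34.7  30. ] depth 1363.6161
corange scene [307.5 197.4] 47 [567.6  34.4  30. ] depth 1293.1284
cgreen top [307.3 214.1] 41 [485.3  51.1  30. ] depth 1350.002
cgreen scene [287.8 214. ] 42 [484.  49.  30.] depth 1239.613
brush top 152 [ 539.4 -408.3] [ 548.3 -409.8] [128.2  18.6] 1.7 axis -176.1045861564442
brush scene 222 [ 533.9 -409.6] [ 544.7 -410.1] [132.9  16.3] 2.1 axis -176.57890800003563
```

Run:
```python
from meas import *
xc=np.array([-.191,-.982]);yc=np.array([.982,-.191]);o=np.array([558.5,-10.9])
a=np.linspace(0,2*np.pi,60)
for n,roi in(("top",(285,140,375,260)),("scene",(260,155,390,265))):
    p,d=load(n);x0,y0,x1,y1=roi;im=cv2.resize(p[y0:y1,x0:x1,::-1],None,fx=5,fy=5)
    for k in(-1,0,1):
        c=o+84*k*yc;P=[[*(c+32.5*(np.cos(t)*xc+np.sin(t)*yc)),26] for t in a]
        for q in(proj(n,P)-[x0,y0]+.5)*5: cv2.circle(im,tuple(int(v) for v in q),1,(255,0,255),-1)
    r=o+84*xc
    for k in(-42,42):
        P=[[*(r+k*yc+s*xc),z] for s,z in((-17,54),(-17,42),(17,42),(17,54))]
        for q in(proj(n,P)-[x0,y0]+.5)*5: cv2.circle(im,tuple(int(v) for v in q),3,(255,255,0),-1)
    P=[[*(o+sx*xc+ sy*146*yc),76] for sx in(-50,130) for sy in(-1,1)]
    for q in(proj(n,P)-[x0,y0]+.5)*5: cv2.circle(im,tuple(int(v) for v in q),3,(0,0,255),-1)
    cv2.imwrite(f"pics/ov_{n}.png",im)
```

```text
(no output)
```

View pics/ov_top.png

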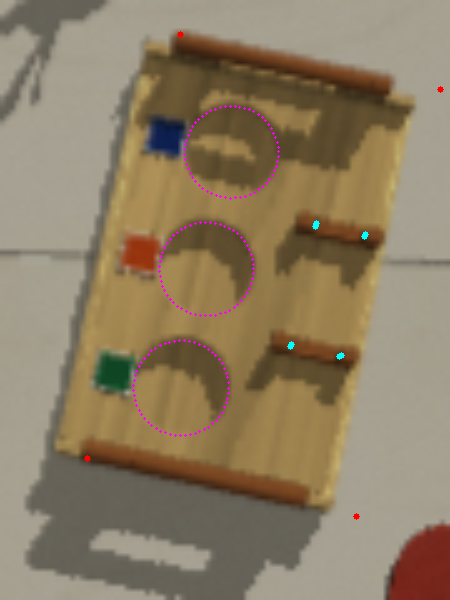

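View pics/ov_scene.png

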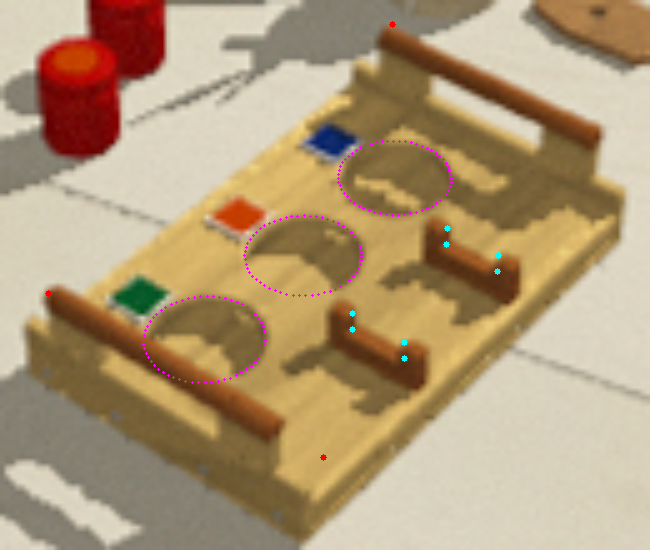

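>>> move_arm(motion=[[[0.03, -0.034, 0], 2, -1], [[0.06, -0.068, 0], 4, -1], [[0.09, -0.102, 0], 6, -1], [[0.12, -0.136, 0], 6.6, -1], [[0.15, -0.17, 0], 6.6, -1]])

```text
t: 0.6
position: [324.0, 376.2, 230.2]
tool_rot: [-180.0, 0.1, 79.1]
wrist_force: [0.3, 1.1, -0.1]
gripper_width: 0.998
```

>>> move_arm(motion=[[[0.03, -0.034, 0], 0, -1], [[0.06, -0.068, -0.01], 0, -1], [[0.09, -0.1, -0.04], 0, -1], [[0.103, -0.1145, -0.08], 0, -1], [[0.103, -0.1145, -0.1], 0, -1]])

```text
t: 1.1
position: [427.1, 258.6, 127.0]
tool_rot: [-179.8, 0.2, 78.8]
wrist_force: [-0.6, 0.1, -0.3]
gripper_width: 0.998
```

>>> move_arm(motion=[[[0, 0.003, -0.03], 0, -1], [[0, 0.003, -0.06], 0, -1], [[0, 0.003, -0.08], 0, -1], [[0, 0.003, -0.094], 0, -1], [[0, 0.003, -0.094], 0, -1]])

```text
t: 1.6
position: [425.5, 261.1, 31.0]
tool_rot: [-179.6, 0.4, 78.8]
wrist_force: [-0.8, -0.8, 0.3]
gripper_width: 1.002
```

```bash
cat > look.py <<'E'
import sys
from h import *
from workcell import *
k,n,x0,y0,x1,y1=sys.argv[1],sys.argv[2],*map(int,sys.argv[3:7])
s=sense();print(s["t"],np.round(s["position"],1),np.round(s["tool_rot"],1))
p,d=capture(n);np.savez(f"{n}{k}.npz",p=p,d=d)
f=min(780/(x1-x0),580/(y1-y0))
cv2.imwrite(f"pics/{n}{k}.png",cv2.resize(p[y0:y1,x0:x1,::-1],None,fx=f,fy=f,interpolation=cv2.INTER_CUBIC))
E
python3 look.py 1 scene 160 120 300 230
```

```text
1.6 [425.5 261.1  31. ] [-179.6    0.4   78.8]
```

View pics/scene1.png

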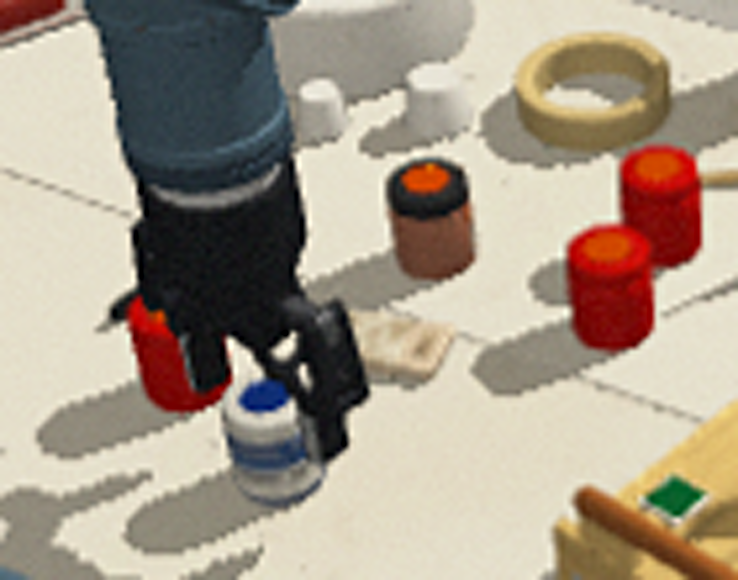

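>>> move_arm(motion=[[[0, 0, 0.002], 0, 0], [[0, 0, 0.002], 0, 0.4], [[0, 0, 0.002], 0, 0.4], [[0, 0, 0.002], 0, 0.4], [[0, 0, 0.002], 0, 0.4]])

```text
t: 2.15
position: [427.8, 261.9, 36.1]
tool_rot: [-179.9, 0.2, 78.9]
wrist_force: [-1.2, -0.8, 5.6]
gripper_width: 0.542
```

>>> move_arm(motion=[[[0, 0, 0], 0, 0.6], [[0, 0, 0], 0, 0.6], [[0, 0, 0.005], 0, 0.6], [[0, 0, 0.015], 0, 0.6], [[0, 0, 0.03], 0, 0.6]])

```text
t: 2.65
position: [427.2, 261.7, 66.2]
tool_rot: [-179.8, 0.3, 78.9]
wrist_force: [0.6, 0.8, -0.3]
gripper_width: 0.539
```

```bash
python3 look.py 2 scene 160 120 300 230
```

```text
2.65 [427.2 261.7  66.2] [-179.8    0.3   78.9]
```

View pics/scene2.png

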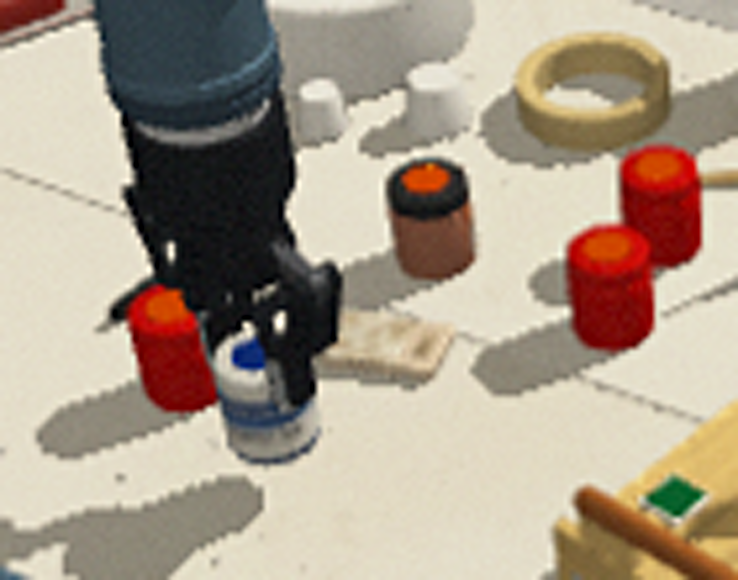

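>>> move_arm(motion=[[[0, 0, 0.04], 0, 0.6], [[0.015, -0.02, 0.08], 0, 0.6], [[0.04, -0.054, 0.09], 0, 0.6], [[0.068, -0.092, 0.09], 0, 0.6], [[0.096, -0.13, 0.09], 0, 0.6]])

```text
t: 3.2
position: [526.5, 131.4, 160.6]
tool_rot: [179.8, 0.1, 78.9]
wrist_force: [-0.1, 0.7, -1.2]
gripper_width: 0.538
```

>>> move_arm(motion=[[[0.028, -0.038, 0], 0, 0.6], [[0.056, -0.076, 0], 0, 0.6], [[0.084, -0.114, 0], 0, 0.6], [[0.105, -0.143, 0], 0, 0.6], [[0.117, -0.158, 0], 0, 0.6]])

```text
t: 3.7
position: [645.0, -29.9, 160.9]
tool_rot: [179.8, 0.1, 78.8]
wrist_force: [-0.1, 1.1, -1.4]
gripper_width: 0.535
```

>>> move_arm(motion=[[[-0.004, 0.003, 0], 0, 0.6], [[-0.004, 0.003, 0], 0, 0.6], [[-0.004, 0.003, -0.02], 0, 0.6], [[-0.004, 0.003, -0.04], 0, 0.6], [[-0.004, 0.003, -0.06], 0, 0.6]])

```text
t: 4.2
position: [640.4, -25.4, 100.6]
tool_rot: [179.8, 0.1, 78.9]
wrist_force: [0.8, 0.7, -1.1]
gripper_width: 0.54
```

```bash
python3 look.py 3 scene 250 110 400 230;python3 look.py 3 top 270 120 400 260
```

```text
4.2 [640.4 -25.4 100.6] [1.798e+02 1.000e-01 7.890e+01]
4.25 [637.9 -24.9  96.5] [-1.799e+02  1.000e-01  7.890e+01]
```

View pics/scene3.png

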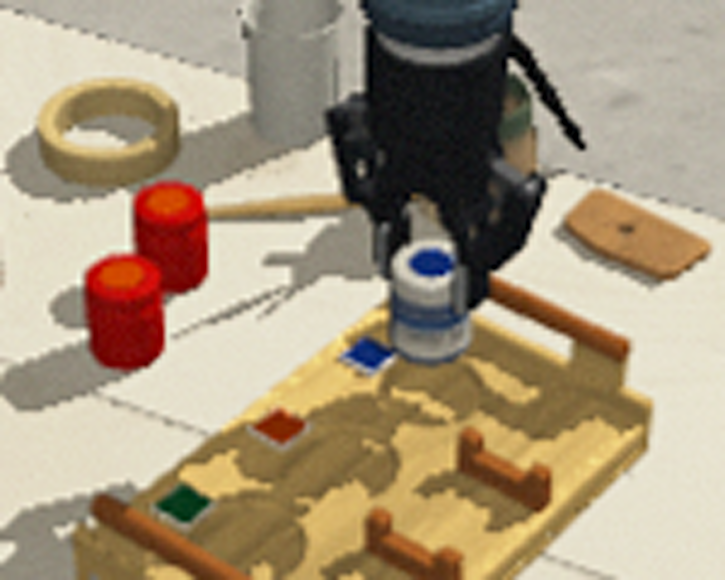

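View pics/top3.png

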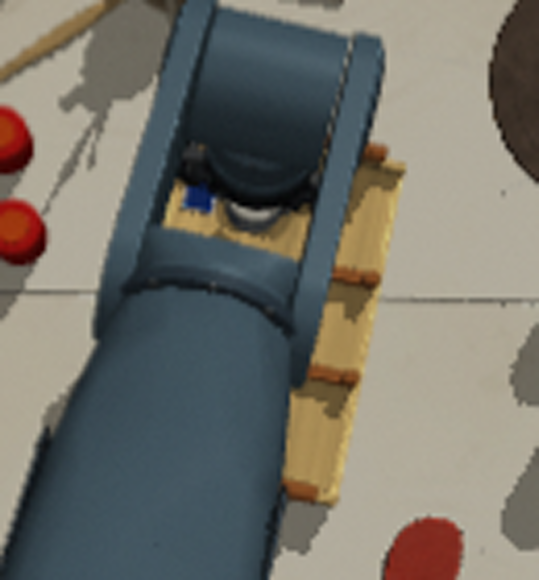

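Run:
```python
from meas import *
from workcell import sense
p,d=load("scene",3);b=blob(p,(332,158,348,170),(100,90,50),(130,255,255));u,w=np.round(b[0]).astype(int);print(b,d[w,u],ray("scene",b[0],120).round(1))
for z in (115,120,125):
    X=ray("scene",b[0],z)[0];c=C["scene"];print(z,X.round(1),(np.array(c["R"])@X+c["t"])[2])
print(sense()["position"])
```

```text
(array([338.73684211, 164.02631579]), np.int32(38)) 1246.9642 [[640.8 -25.5 120. ]]
115 [646.6 -22.7 115. ] 1260.964793782227
120 [640.8 -25.5 120. ] 1252.8244095950704
125 [634.9 -28.2 125. ] 1244.6840254079143
[637.94942127 -24.95746257  97.74995151]
```

>>> move_arm(motion=[[[0.002, -0.002, 0], 0, 0.6], [[0.003, -0.002, -0.012], 0, 0.6], [[0.003, -0.002, -0.024], 0, 0.6], [[0.003, -0.002, -0.034], 0, 0.6], [[0.003, -0.002, -0.036], 0, 0.6]])

```text
t: 4.8
position: [639.6, -26.7, 59.7]
tool_rot: [-179.7, 0.1, 78.8]
wrist_force: [0.7, 0.0, -0.7]
gripper_width: 0.537
```

```bash
python3 look.py 4 scene 250 110 400 230
```

```text
4.8 [639.6 -26.7  59.7] [-1.797e+02  1.000e-01  7.880e+01]
```

View pics/scene4.png

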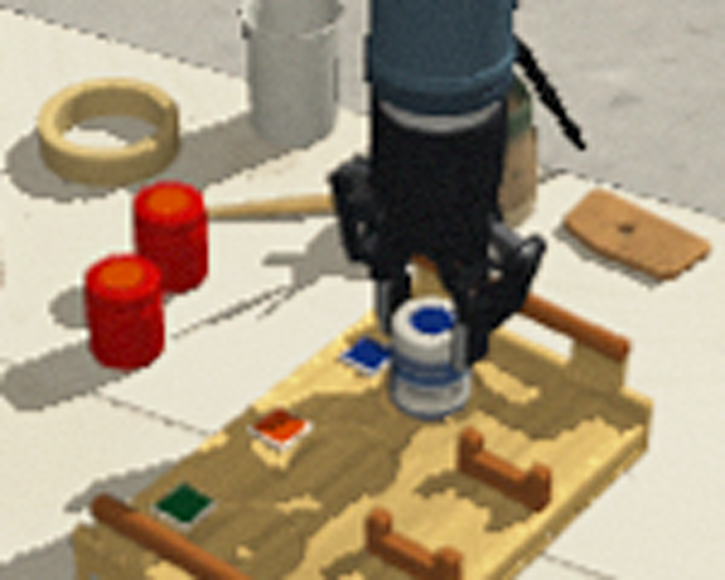

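>>> move_arm(motion=[[[0.001, 0, -0.004], 0, 0.6], [[0.001, 0, -0.008], 0, 0.6], [[0.001, 0, -0.011], 0, 0.6], [[0.001, 0, -0.013], 0, 0.6], [[0.001, 0, -0.014], 0, 0.6]])

```text
t: 5.35
position: [640.9, -26.8, 45.9]
tool_rot: [-179.7, 0.1, 78.8]
wrist_force: [0.1, -0.8, 0.1]
gripper_width: 0.536
```

>>> move_arm(motion=[[[0, 0, -0.001], 0, 0.6], [[0, 0, -0.002], 0, 0.6], [[0, 0, -0.003], 0, 0.6], [[0, 0, -0.003], 0, 0.6]])

```text
t: 5.75
position: [640.8, -26.8, 42.8]
tool_rot: [-179.7, 0.1, 78.8]
wrist_force: [-0.3, -0.2, -0.9]
gripper_width: 0.538
```

>>> move_arm(motion=[[[0, 0, -0.001], 0, 0.6], [[0, 0, -0.002], 0, 0.6], [[0, 0, -0.002], 0, 0.6]])

```text
t: 6.05
position: [641.1, -26.8, 42.1]
tool_rot: [-179.7, 0.1, 78.9]
wrist_force: [-4.0, 0.1, 7.7]
gripper_width: 0.542
```

>>> move_arm(motion=[[[0, 0, 0.001], 0, 0], [[0, 0, 0], 0, -0.3], [[0, 0, 0], 0, -0.5], [[0, 0, 0], 0, -0.5], [[0, 0, 0], 0, -0.5]])

```text
t: 6.55
position: [641.0, -26.8, 41.9]
tool_rot: [-179.7, 0.1, 78.9]
wrist_force: [0.2, -0.1, 0.2]
gripper_width: 0.75
```

```bash
python3 look.py 5 scene 250 110 400 230
```

```text
6.55 [641.  -26.8  41.9] [-1.797e+02  1.000e-01  7.890e+01]
```

View pics/scene5.png

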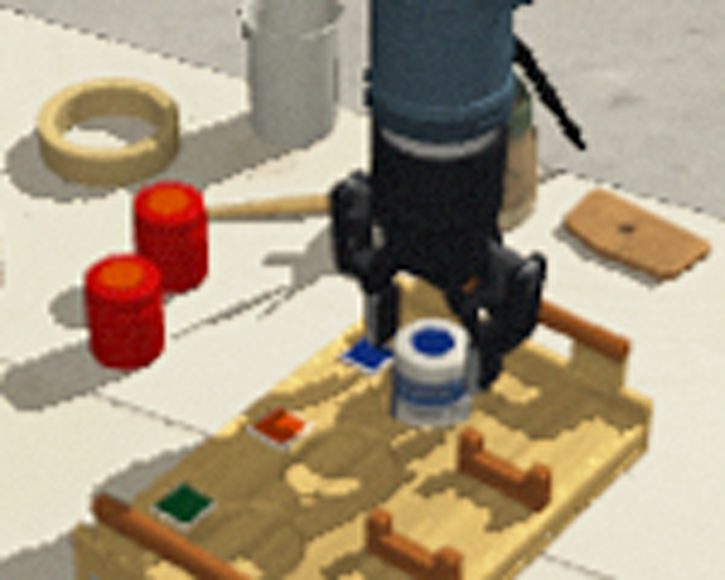

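>>> move_arm(motion=[[[0, 0, 0.015], 0, -0.5], [[0, 0, 0.04], 0, -0.5], [[0, 0, 0.08], 0, -0.5], [[0, 0, 0.11], 0, -0.7], [[-0.002, 0.04, 0.11], 0, -1]])

```text
t: 7.1
position: [643.5, 8.9, 159.6]
tool_rot: [179.6, 0.2, 78.6]
wrist_force: [0.1, -0.4, -0.4]
gripper_width: 0.984
```

>>> move_arm(motion=[[[-0.003, 0.045, 0], 0, -1], [[-0.006, 0.09, 0], 0, -1], [[-0.009, 0.135, 0], 0, -1], [[-0.012, 0.18, 0], 0, -1], [[-0.015, 0.22, 0], 0, -1]])

```text
t: 7.6
position: [628.4, 231.2, 161.2]
tool_rot: [179.5, 0.1, 78.6]
wrist_force: [-0.3, 0.7, -0.2]
gripper_width: 0.999
```

Run:
```python
from meas import *
from workcell import *
s=sense();print(s["position"])
p,d=capture("scene");np.savez("scene6.npz",p=p,d=d);cv2.imwrite("pics/scene6.png",p[...,::-1])
b=blob(p,(320,165,355,195),(100,90,50),(130,255,255))
for i in (1,):
    print(b,ray("scene",b[0],64))
print("expected",proj("scene",[[641,-27,64]]))
```

```text
[628.36483028 231.22891782 161.17263692]
(array([339.13157895, 180.28947368]), np.int32(38)) [[639.66932848 -28.71402825  64.        ]]
expected [[338.79381718 179.84231986]]
```

View pics/scene6.png

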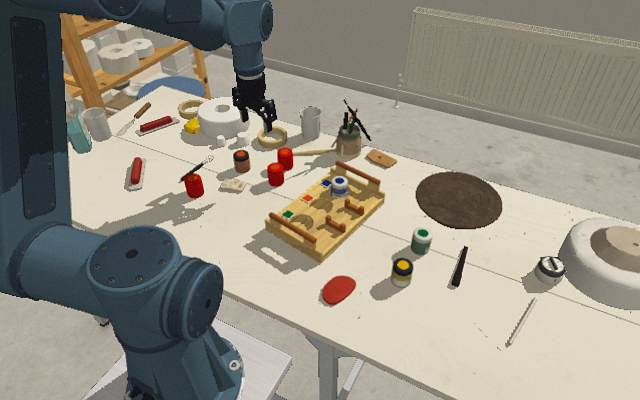

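>>> move_arm(motion=[[[-0.004, 0.035, 0], 0, -1], [[-0.007, 0.067, 0], 0, -1], [[-0.007, 0.067, -0.02], 0, -1], [[-0.007, 0.067, -0.05], 0, -1], [[-0.007, 0.067, -0.07], 0, -1]])

```text
t: 8.15
position: [619.5, 304.5, 90.6]
tool_rot: [179.6, -0.0, 78.9]
wrist_force: [-0.4, -0.9, -0.0]
gripper_width: 0.999
```

```bash
python3 look.py 7 scene 180 80 300 200
```

```text
8.15 [619.5 304.5  90.6] [179.6  -0.   78.9]
```

View pics/scene7.png

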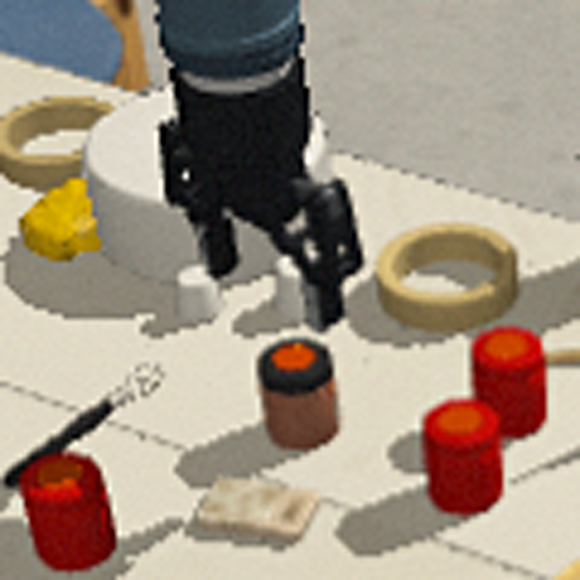

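>>> move_arm(motion=[[[0.002, -0.0065, 0], 0, -1], [[0.002, -0.0065, -0.01], 0, -1], [[0.002, -0.0065, -0.03], 0, -1], [[0.002, -0.0065, -0.05], 0, -1], [[0.002, -0.0065, -0.055], 0, -1]])

```text
t: 8.7
position: [618.7, 296.4, 30.4]
tool_rot: [180.0, 0.2, 78.8]
wrist_force: [-0.6, -0.4, 0.2]
gripper_width: 0.997
```

>>> move_arm(motion=[[[0, 0, 0], 0, 0], [[0, 0, 0], 0, 0.4], [[0, 0, 0], 0, 0.6], [[0, 0, 0], 0, 0.6], [[0, 0, 0], 0, 0.6]])

```text
t: 9.2
position: [620.2, 296.8, 32.4]
tool_rot: [179.8, 0.1, 78.8]
wrist_force: [0.5, 0.2, 5.7]
gripper_width: 0.541
```

>>> move_arm(motion=[[[0, 0, 0.004], 0, 0.6], [[0, 0, 0.03], 0, 0.6], [[0, 0, 0.07], 0, 0.6], [[0, 0, 0.11], 0, 0.6], [[0, -0.02, 0.125], 0, 0.6]])

```text
t: 9.7
position: [622.0, 279.3, 162.9]
tool_rot: [179.4, -0.2, 79.0]
wrist_force: [1.1, 1.1, -0.0]
gripper_width: 0.543
```

>>> move_arm(motion=[[[-0.009, -0.042, 0], 0, 0.6], [[-0.018, -0.084, 0], 0, 0.6], [[-0.027, -0.126, 0], 0, 0.6], [[-0.036, -0.168, 0], 0, 0.6], [[-0.045, -0.21, 0], 0, 0.6]])

```text
t: 10.2
position: [576.1, 67.9, 163.0]
tool_rot: [179.4, -0.2, 79.0]
wrist_force: [0.5, 0.3, -0.4]
gripper_width: 0.537
```

>>> move_arm(motion=[[[-0.008, -0.035, 0], 0, 0.6], [[-0.015, -0.065, 0], 0, 0.6], [[-0.018, -0.079, 0], 0, 0.6], [[-0.018, -0.079, 0], 0, 0.6], [[-0.018, -0.079, -0.02], 0, 0.6]])

```text
t: 10.7
position: [560.5, -11.2, 145.6]
tool_rot: [179.1, -0.2, 78.9]
wrist_force: [0.0, 0.9, -1.3]
gripper_width: 0.543
```

```bash
python3 look.py 8 scene 240 100 400 240; tail -1 /dev/null; python3 -c "
from workcell import sense;print(sense()['position'])"
```

```text
10.7 [560.5 -11.2 145.6] [179.1  -0.2  78.9]
[557.34347786 -10.12193266 140.5127687 ]
```

View pics/scene8.png

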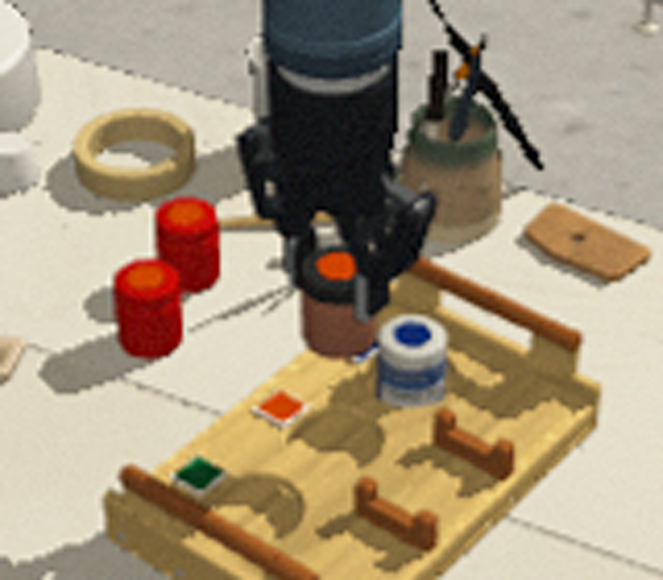

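>>> move_arm(motion=[[[0.001, -0.001, -0.015], 0, 0.6], [[0.001, -0.001, -0.035], 0, 0.6], [[0.001, -0.001, -0.055], 0, 0.6], [[0.001, -0.001, -0.065], 0, 0.6], [[0.001, -0.001, -0.067], 0, 0.6]])

```text
t: 11.25
position: [557.4, -9.9, 72.2]
tool_rot: [179.7, -0.2, 79.0]
wrist_force: [-0.6, 0.2, -0.3]
gripper_width: 0.537
```

```bash
python3 look.py 9 scene 240 100 400 240
python3 - <<'E'
from meas import *
from workcell import *
print(sense()["position"])
p,d=load("scene",9);b=blob(p,(305,160,335,195),(4,150,100),(14,255,255));u,w=np.round(b[0]).astype(int);print(b,d[w,u],ray("scene",b[0],98))
E
```

```text
11.25 [557.4  -9.9  72.2] [179.7  -0.2  79. ]
[557.92950669 -10.26904482  72.86327197]
(array([320.05555556, 186.12962963]), np.int32(54)) 1218.2479 [[557.19626113 -11.53130393  98.        ]]
```

View pics/scene9.png

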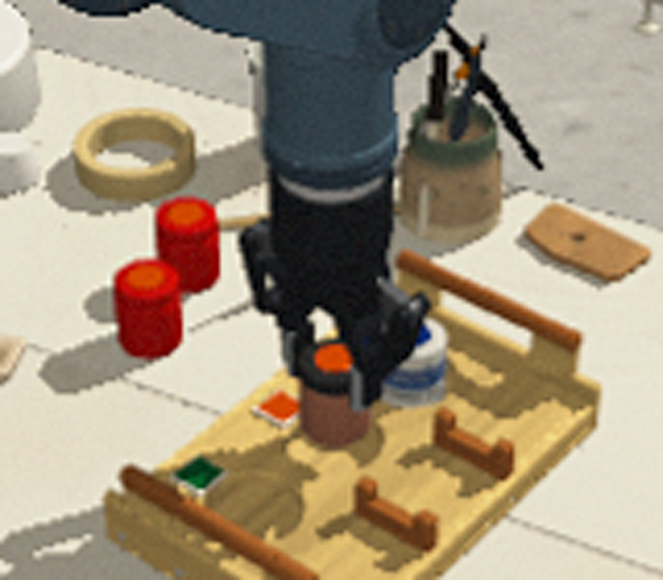

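Aligned over the orange well. Lowering.

>>> move_arm(motion=[[[0.001, -0.001, -0.008], 0, 0.6], [[0.001, -0.001, -0.016], 0, 0.6], [[0.001, -0.001, -0.023], 0, 0.6], [[0.001, -0.001, -0.028], 0, 0.6], [[0.001, -0.001, -0.029], 0, 0.6]])

```text
t: 11.8
position: [558.4, -11.2, 43.0]
tool_rot: [179.7, -0.2, 79.0]
wrist_force: [0.1, -0.5, -0.4]
gripper_width: 0.543
```

>>> move_arm(motion=[[[0, 0, -0.001], 0, 0.6], [[0, 0, -0.002], 0, 0.6], [[0, 0, -0.003], 0, 0.6], [[0, 0, -0.003], 0, 0.6]])

```text
t: 12.2
position: [558.4, -11.2, 40.1]
tool_rot: [179.7, -0.2, 79.0]
wrist_force: [0.2, -0.2, -0.8]
gripper_width: 0.544
```

>>> move_arm(motion=[[[0, 0, -0.001], 0, 0.6], [[0, 0, -0.002], 0, 0.6], [[0, 0, -0.002], 0, 0.6]])

```text
t: 12.5
position: [558.7, -11.3, 38.5]
tool_rot: [179.7, -0.2, 79.0]
wrist_force: [0.2, 0.2, 2.4]
gripper_width: 0.54
```

>>> move_arm(motion=[[[0, 0, -0.001], 0, 0.6], [[0, 0, -0.001], 0, 0.6]])

```text
t: 12.7
position: [558.9, -11.3, 38.4]
tool_rot: [179.7, -0.2, 79.0]
wrist_force: [-4.4, 1.4, 7.8]
gripper_width: 0.543
```

>>> move_arm(motion=[[[0, 0, 0.0005], 0, 0], [[0, 0, 0], 0, -0.3], [[0, 0, 0], 0, -0.5], [[0, 0, 0], 0, -0.5], [[0, 0, 0], 0, -0.5]])

```text
t: 13.2
position: [558.8, -11.3, 38.3]
tool_rot: [179.7, -0.2, 79.0]
wrist_force: [0.1, 0.8, -1.3]
gripper_width: 0.751
```

```bash
python3 look.py 10 scene 240 100 400 240
```

```text
13.2 [558.8 -11.3  38.3] [179.7  -0.2  79. ]
```

View pics/scene10.png

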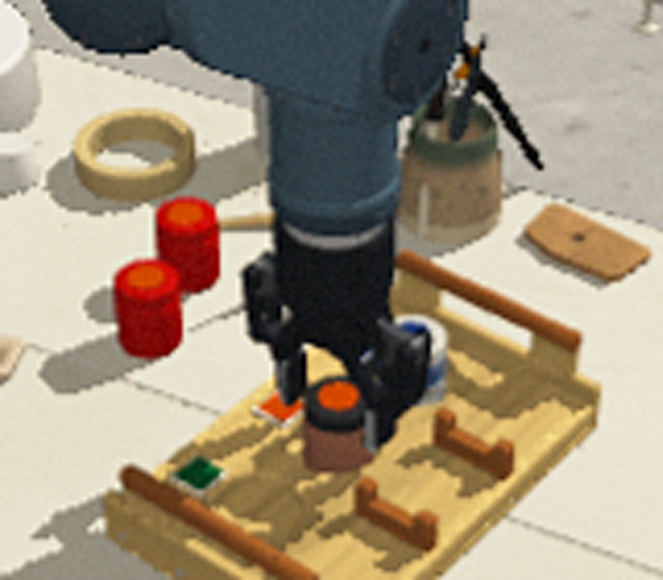

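>>> move_arm(motion=[[[0, 0, 0.015], 0, -0.5], [[0, 0, 0.04], 0, -0.5], [[0, 0, 0.08], 0, -0.5], [[0, 0, 0.11], 0, -0.7], [[0, -0.03, 0.12], 0, -1]])

```text
t: 13.75
position: [561.1, -39.6, 163.6]
tool_rot: [179.3, -0.2, 79.2]
wrist_force: [0.5, 0.0, -0.6]
gripper_width: 0.986
```

>>> move_arm(motion=[[[0, -0.045, 0], 0, -1], [[0, -0.09, 0], 0, -1], [[0, -0.135, 0], 0, -1], [[0, -0.18, 0], 0, -1], [[0, -0.21, 0], 0, -1]])

```text
t: 14.25
position: [561.0, -252.9, 165.2]
tool_rot: [179.2, -0.2, 79.1]
wrist_force: [0.7, 0.1, -0.8]
gripper_width: 0.999
```

>>> move_arm(motion=[[[-0.002, -0.03, 0], 0, -1], [[-0.002, -0.0475, 0], 0, -1], [[-0.002, -0.0475, -0.02], 0, -1], [[-0.002, -0.0475, -0.05], 0, -1], [[-0.002, -0.0475, -0.07], 0, -1]])

```text
t: 14.75
position: [558.6, -299.6, 94.1]
tool_rot: [179.3, -0.2, 79.1]
wrist_force: [0.6, 1.4, 0.1]
gripper_width: 0.995
```

Run:
```python
from workcell import *
print(capture("scene")[0].shape,sense()["position"])
```

```text
(400, 640, 3) [ 556.84214741 -298.16455056   90.56385506]
```

>>> move_arm(motion=[[[0.002, -0.002, -0.015], 0, -1], [[0.002, -0.002, -0.035], 0, -1], [[0.002, -0.002, -0.05], 0, -1], [[0.002, -0.002, -0.057], 0, -1], [[0.002, -0.002, -0.057], 0, -1]])

```text
t: 15.3
position: [558.5, -299.6, 32.6]
tool_rot: [179.6, -0.4, 79.2]
wrist_force: [-0.2, 0.1, 0.2]
gripper_width: 1.0
```

>>> move_arm(motion=[[[0, 0, 0], 0, 0], [[0, 0, 0], 0, 0.4], [[0, 0, 0], 0, 0.6], [[0, 0, 0], 0, 0.6], [[0, 0, 0], 0, 0.6]])

```text
t: 15.8
position: [559.4, -300.4, 34.0]
tool_rot: [179.5, -0.3, 79.2]
wrist_force: [1.6, -0.1, 6.0]
gripper_width: 0.544
```

```bash
python3 look.py 11 scene 360 180 500 300
```

```text
15.8 [ 559.4 -300.4   34. ] [179.5  -0.3  79.2]
```

View pics/scene11.png

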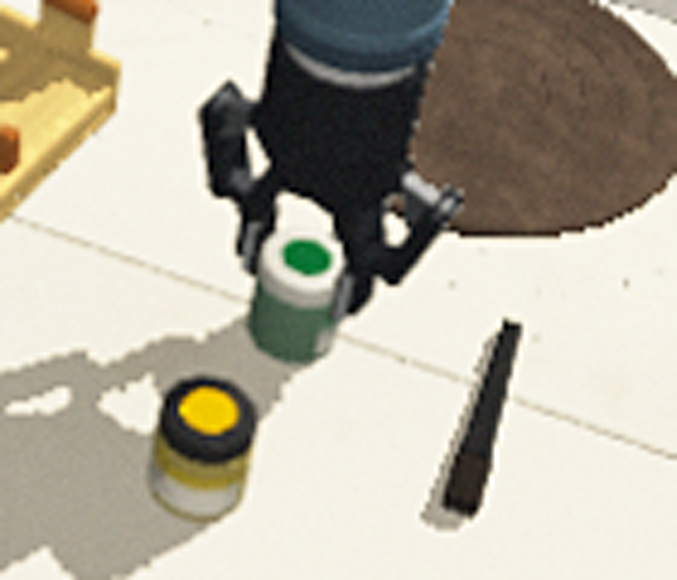

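>>> move_arm(motion=[[[0, 0, 0.004], 0, 0.6], [[0, 0, 0.03], 0, 0.6], [[0, 0, 0.07], 0, 0.6], [[0, 0, 0.11], 0, 0.6], [[-0.006, 0.02, 0.13], 0, 0.6]])

```text
t: 16.35
position: [555.0, -283.1, 168.3]
tool_rot: [179.2, -0.1, 79.1]
wrist_force: [0.7, 0.6, -0.4]
gripper_width: 0.537
```

>>> move_arm(motion=[[[-0.011, 0.042, 0], 0, 0.6], [[-0.022, 0.084, 0], 0, 0.6], [[-0.033, 0.126, 0], 0, 0.6], [[-0.044, 0.168, 0], 0, 0.6], [[-0.055, 0.21, 0], 0, 0.6]])

```text
t: 16.85
position: [498.8, -71.5, 168.2]
tool_rot: [179.2, -0.1, 79.0]
wrist_force: [0.8, 0.4, 0.1]
gripper_width: 0.539
```

>>> move_arm(motion=[[[-0.011, 0.035, 0], 0, 0.6], [[-0.019, 0.062, 0], 0, 0.6], [[-0.023, 0.0765, 0], 0, 0.6], [[-0.023, 0.0765, 0], 0, 0.6], [[-0.023, 0.0765, -0.03], 0, 0.6]])

```text
t: 17.35
position: [479.7, 3.8, 141.7]
tool_rot: [178.7, -0.1, 79.1]
wrist_force: [1.4, -1.1, -1.2]
gripper_width: 0.542
```

Run:
```python
from workcell import *
print(capture("scene")[0].shape,sense()["position"])
```

```text
(400, 640, 3) [474.97770093   4.4069598  134.79709869]
```

>>> move_arm(motion=[[[0.001, 0.001, -0.015], 0, 0.6], [[0.001, 0.001, -0.035], 0, 0.6], [[0.001, 0.001, -0.05], 0, 0.6], [[0.001, 0.001, -0.06], 0, 0.6], [[0.001, 0.001, -0.062], 0, 0.6]])

```text
t: 17.9
position: [475.3, 4.8, 71.7]
tool_rot: [179.4, -0.1, 79.0]
wrist_force: [-0.3, -0.7, -0.4]
gripper_width: 0.54
```

```bash
python3 look.py 12 scene 230 100 390 240
python3 - <<'E'
from meas import *
from workcell import *
print(sense()["position"])
p,d=load("scene",12);b=blob(p,(285,175,320,215),(60,90,40),(95,255,255));u,w=np.round(b[0]).astype(int);print(b,d[w,u],ray("scene",b[0],97))
E
```

```text
17.9 [475.3   4.8  71.7] [ 1.794e+02 -1.000e-01  7.900e+01]
[475.63379697   4.86071205  72.16429785]
(array([299.97826087, 203.63043478]), np.int32(46)) 1168.8231 [[473.48113981   2.35882919  97.        ]]
```

View pics/scene12.png

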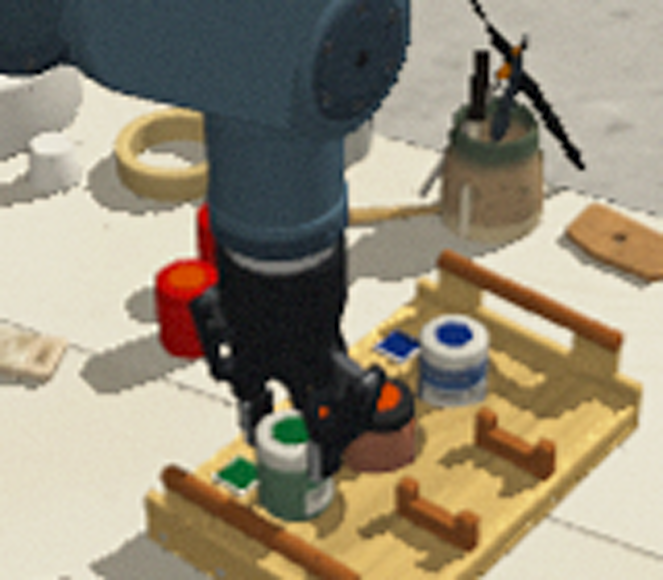

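>>> move_arm(motion=[[[0.001, 0.001, -0.008], 0, 0.6], [[0.001, 0.001, -0.016], 0, 0.6], [[0.001, 0.001, -0.023], 0, 0.6], [[0.001, 0.001, -0.028], 0, 0.6], [[0.001, 0.001, -0.03], 0, 0.6]])

```text
t: 18.45
position: [476.2, 6.0, 41.5]
tool_rot: [179.4, -0.1, 79.0]
wrist_force: [-0.9, -0.1, -0.7]
gripper_width: 0.548
```

>>> move_arm(motion=[[[0, 0, -0.001], 0, 0.6], [[0, 0, -0.002], 0, 0.6], [[0, 0, -0.002], 0, 0.6]])

```text
t: 18.75
position: [476.4, 6.0, 40.1]
tool_rot: [179.4, -0.1, 79.0]
wrist_force: [-1.8, 0.5, 4.0]
gripper_width: 0.539
```

>>> move_arm(motion=[[[0, 0, -0.0005], 0, 0.6], [[0, 0, -0.001], 0, 0.6]])

```text
t: 18.95
position: [476.5, 6.0, 40.0]
tool_rot: [179.4, -0.1, 79.0]
wrist_force: [-6.9, 0.7, 16.2]
gripper_width: 0.539
```

>>> move_arm(motion=[[[0, 0, 0.0005], 0, 0], [[0, 0, 0], 0, -0.3], [[0, 0, 0], 0, -0.5], [[0, 0, 0], 0, -0.5], [[0, 0, 0], 0, -0.5]])

```text
t: 19.45
position: [476.6, 6.0, 39.9]
tool_rot: [179.4, -0.1, 79.0]
wrist_force: [-0.9, 0.5, 0.2]
gripper_width: 0.754
```

```bash
python3 look.py 13 scene 230 100 390 240
```

```text
19.45 [476.6   6.   39.9] [ 1.794e+02 -1.000e-01  7.900e+01]
```

View pics/scene13.png

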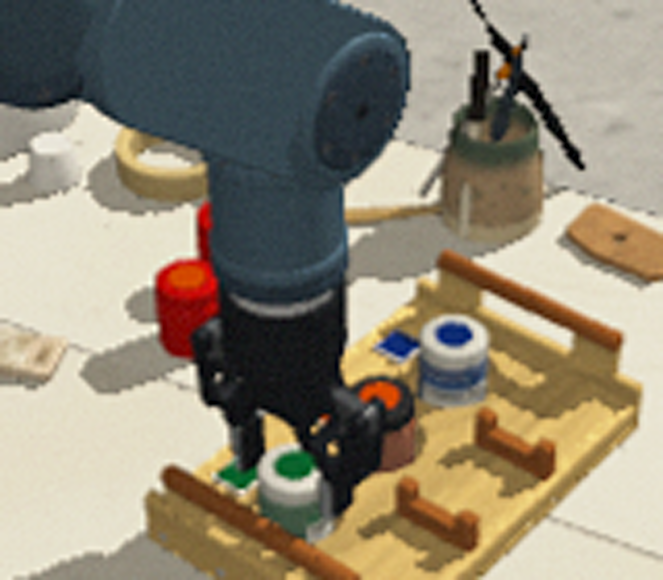

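>>> move_arm(motion=[[[0, 0, 0.015], 0, -0.5], [[0, 0, 0.04], 0, -0.5], [[0, 0, 0.08], 0, -0.5], [[0, 0, 0.11], 0, -0.5], [[0.005, -0.03, 0.12], 2, -0.5]])

```text
t: 20.0
position: [483.0, -22.6, 163.3]
tool_rot: [179.2, -0.1, 81.2]
wrist_force: [0.9, -0.5, 0.1]
gripper_width: 0.754
```

>>> move_arm(motion=[[[0.007, -0.044, 0], 3, -0.5], [[0.014, -0.088, 0], 6, -0.5], [[0.021, -0.132, 0], 9, -0.5], [[0.028, -0.176, 0], 11, -0.5], [[0.035, -0.22, 0], 12, -0.5]])

```text
t: 20.5
position: [518.0, -244.5, 163.3]
tool_rot: [179.1, -0.1, 93.3]
wrist_force: [0.9, 1.2, -0.6]
gripper_width: 0.748
```

>>> move_arm(motion=[[[0.007, -0.042, 0], 0, -0.5], [[0.015, -0.085, 0], 0, -0.5], [[0.022, -0.125, 0], 0, -0.5], [[0.027, -0.155, 0], 0, -0.5], [[0.0285, -0.1655, -0.01], 0, -0.5]])

```text
t: 21.0
position: [546.9, -413.9, 154.2]
tool_rot: [179.0, 0.1, 93.1]
wrist_force: [0.0, -0.2, 0.5]
gripper_width: 0.753
```

>>> move_arm(motion=[[[0, 0, -0.02], 0, -0.5], [[0, 0, -0.05], 0, -0.5], [[0, 0, -0.08], 0, -0.5], [[0, 0, -0.1], 0, -0.5], [[0, 0, -0.11], 0, -0.5]])

```text
t: 21.5
position: [545.4, -411.3, 40.6]
tool_rot: [179.2, -0.2, 93.2]
wrist_force: [-1.3, 0.5, 0.5]
gripper_width: 0.748
```

```bash
python3 look.py 14 scene 390 190 530 310;python3 look.py 14 top 380 140 500 250; python3 -c "
from workcell import sense;print(sense()['position'])"
```

```text
21.5 [ 545.4 -411.3   40.6] [179.2  -0.2  93.2]
21.55 [ 545.3 -411.3   40.1] [179.2  -0.2  93.2]
[ 545.90685095 -412.02227357   41.91928309]
```

View pics/scene14.png

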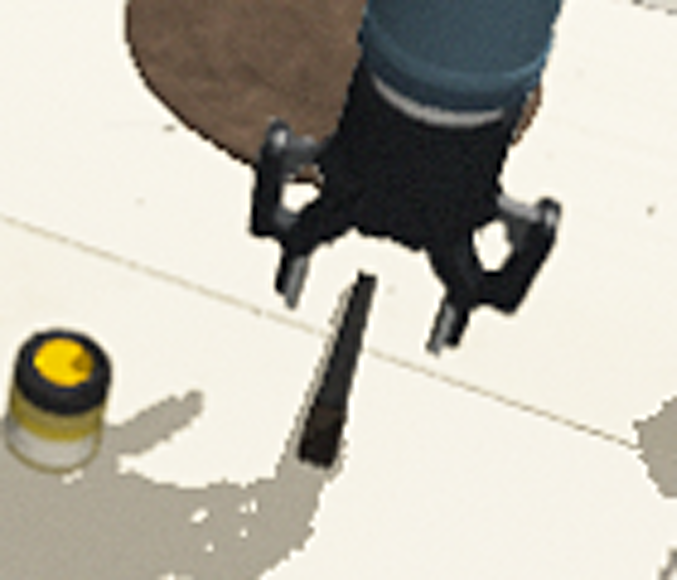

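View pics/top14.png

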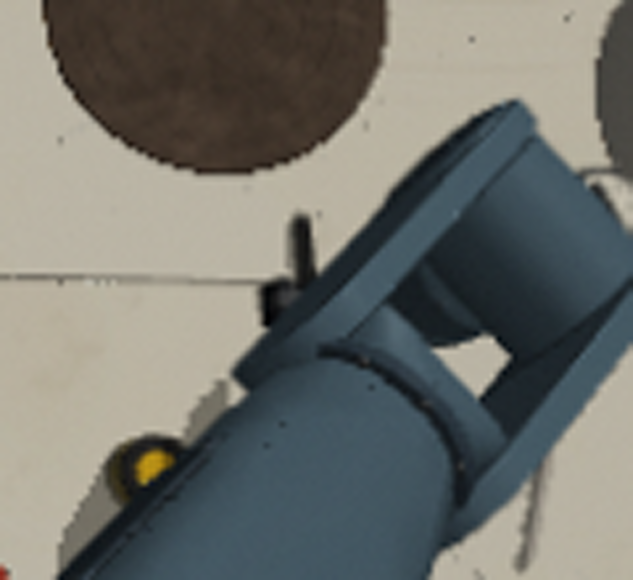

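>>> move_arm(motion=[[[0.001, 0.001, -0.01], 0, -0.4], [[0.001, 0.001, -0.02], 0, -0.2], [[0.001, 0.001, -0.03], 0, 0], [[0.001, 0.001, -0.036], 0, 0], [[0.001, 0.001, -0.037], 0, 0]])

```text
t: 22.1
position: [546.3, -410.5, 3.6]
tool_rot: [179.2, -0.2, 93.2]
wrist_force: [-1.0, 0.1, -0.3]
gripper_width: 0.498
```

>>> move_arm(motion=[[[0, 0, 0], 0, 0.3], [[0, 0, 0], 0, 0.6], [[0, 0, 0], 0, 0.9], [[0, 0, 0], 0, 1], [[0, 0, 0], 0, 1]])

```text
t: 22.6
position: [546.6, -410.9, 4.3]
tool_rot: [179.2, -0.2, 93.2]
wrist_force: [0.4, -0.8, 1.9]
gripper_width: 0.142
```

>>> move_arm(motion=[[[0, 0, 0.01], 0, 1], [[0, 0, 0.03], 0, 1], [[0, 0, 0.06], 0, 1], [[0, 0, 0.1], 0, 1], [[0, 0.01, 0.13], -2, 1]])

```text
t: 23.1
position: [547.0, -402.4, 137.6]
tool_rot: [179.1, -0.0, 91.1]
wrist_force: [0.3, -0.9, 0.3]
gripper_width: 0.145
```

```bash
python3 look.py 15 scene 390 170 530 290; python3 -c "
from workcell import sense;print(sense()['position'])"
```

```text
23.1 [ 547.  -402.4  137.6] [179.1  -0.   91.1]
[ 549.39451813 -402.13446791  143.33978258]
```

View pics/scene15.png

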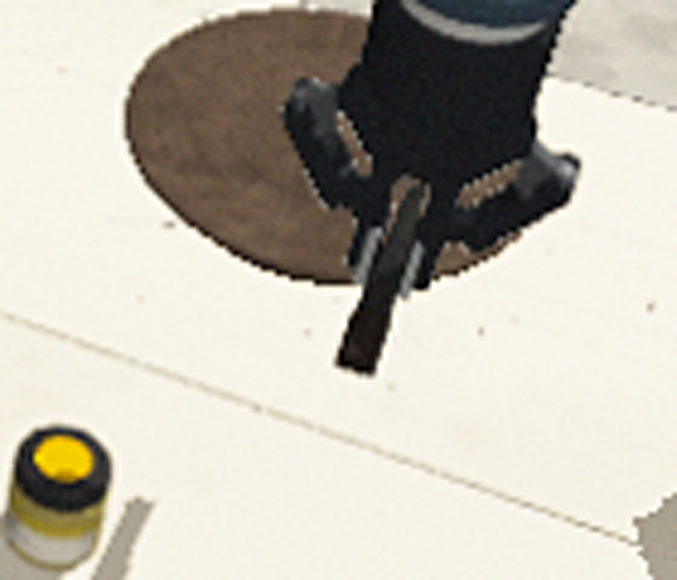

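>>> move_arm(motion=[[[-0.001, 0.042, 0], -3, 1], [[-0.002, 0.085, 0], -6, 1], [[-0.003, 0.128, 0], -9, 1], [[-0.004, 0.17, 0], -12, 1], [[-0.005, 0.21, 0], -12, 1]])

```text
t: 23.65
position: [544.2, -190.3, 143.9]
tool_rot: [178.8, 0.2, 78.9]
wrist_force: [0.9, 1.2, 0.1]
gripper_width: 0.14
```

>>> move_arm(motion=[[[-0.001, 0.035, 0], 0, 1], [[-0.002, 0.065, 0], 0, 1], [[-0.002, 0.085, 0], 0, 1], [[-0.002, 0.095, 0], 0, 1], [[-0.002, 0.097, 0], 0, 1]])

```text
t: 24.15
position: [542.2, -92.4, 144.3]
tool_rot: [178.7, 0.2, 79.0]
wrist_force: [-0.6, 0.2, -0.6]
gripper_width: 0.141
```

```bash
python3 look.py 16 scene 260 120 420 260; python3 look.py 16 top 270 120 400 260; python3 -c "
from workcell import sense;print(sense()['position'])"
```

```text
24.15 [542.2 -92.4 144.3] [178.7   0.2  79. ]
24.2 [542.3 -93.1 144.3] [178.7   0.2  79. ]
[542.39712515 -93.75714022 144.2182121 ]
```

View pics/scene16.png

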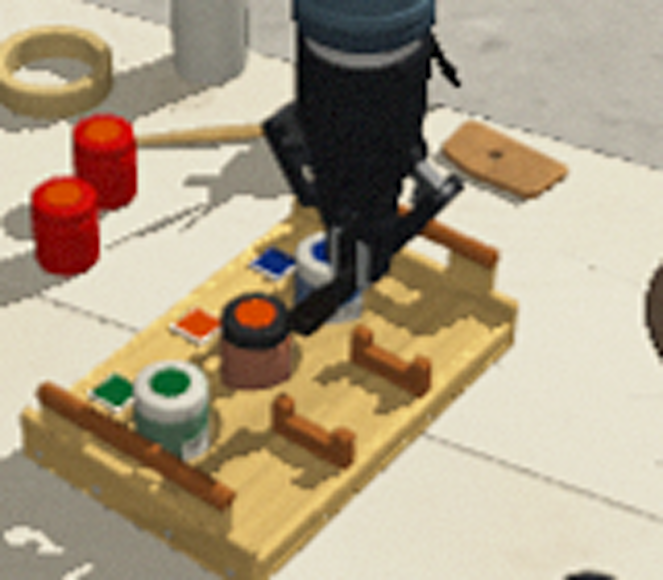

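View pics/top16.png

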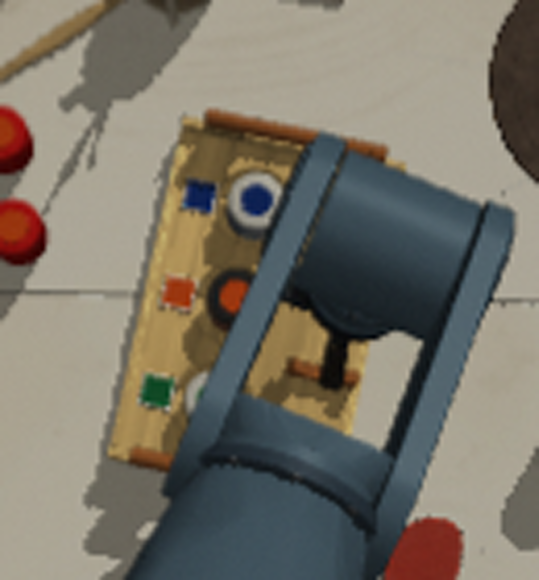

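>>> move_arm(motion=[[[0, 0.0005, -0.02], 0, 1], [[0, 0.0005, -0.045], 0, 1], [[0, 0.0005, -0.065], 0, 1], [[0, 0.0005, -0.077], 0, 1], [[0, 0.0005, -0.08], 0, 1]])

```text
t: 24.75
position: [541.5, -93.9, 62.7]
tool_rot: [178.9, 0.2, 78.9]
wrist_force: [-0.3, 1.1, -0.0]
gripper_width: 0.141
```

```bash
python3 look.py 17 scene 260 120 420 260;  python3 -c "
from workcell import sense;print(sense()['position'])"
```

```text
24.75 [541.5 -93.9  62.7] [178.9   0.2  78.9]
[541.88795679 -93.86435497  63.2615409 ]
```

View pics/scene17.png

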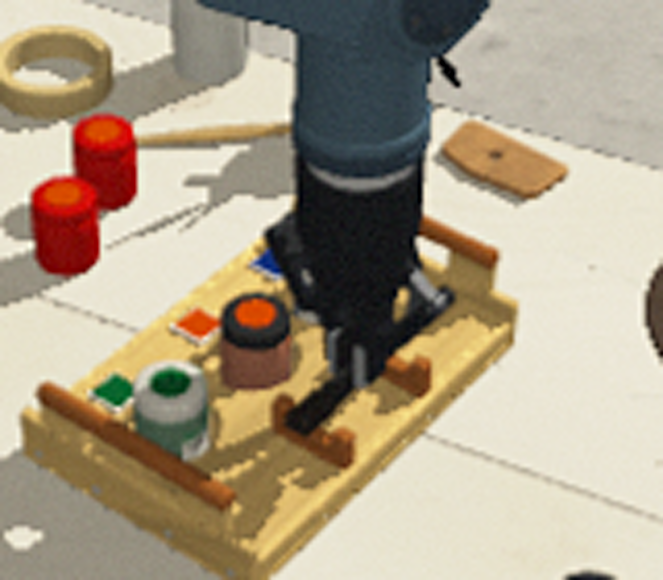

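>>> move_arm(motion=[[[0.0005, 0, -0.004], 0, 1], [[0.0005, 0, -0.008], 0, 1], [[0.0005, 0, -0.012], 0, 1], [[0.0005, 0, -0.014], 0, 1], [[0.0005, 0, -0.015], 0, 1]])

```text
t: 25.3
position: [542.3, -93.8, 48.1]
tool_rot: [178.8, 0.2, 78.9]
wrist_force: [0.6, -0.0, -0.3]
gripper_width: 0.142
```

>>> move_arm(motion=[[[0, 0, -0.001], 0, 1], [[0, 0, -0.0015], 0, 1], [[0, 0, -0.0015], 0, 1]])

```text
t: 25.6
position: [542.4, -93.7, 46.7]
tool_rot: [178.8, 0.2, 78.9]
wrist_force: [-0.4, 0.1, -0.7]
gripper_width: 0.142
```

```bash
python3 look.py 18 scene 260 120 420 260;  python3 -c "
from workcell import sense;print(sense()['position'])"
```

```text
25.6 [542.4 -93.7  46.7] [178.8   0.2  78.9]
[542.41457227 -93.77085598  46.73291878]
```

View pics/scene18.png

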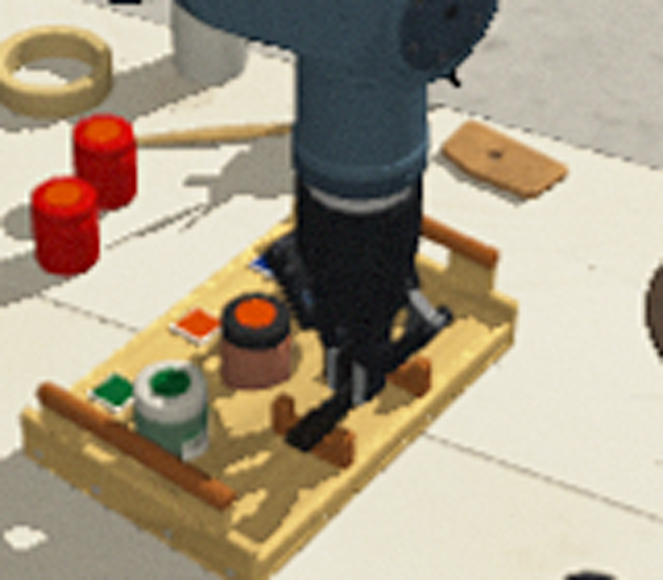

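>>> move_arm(motion=[[[0, 0, -0.001], 0, 1], [[0, 0, -0.0015], 0, 1], [[0, 0, -0.0015], 0, 1]])

```text
t: 25.95
position: [542.6, -93.8, 46.0]
tool_rot: [178.8, 0.2, 78.9]
wrist_force: [-3.1, 0.7, 7.0]
gripper_width: 0.144
```

>>> move_arm(motion=[[[0, 0, 0.0005], 0, 0.6], [[0, 0, 0.0005], 0, 0.3], [[0, 0, 0.0005], 0, 0.2], [[0, 0, 0.0005], 0, 0.2]])

```text
t: 26.35
position: [542.5, -93.8, 46.4]
tool_rot: [178.8, 0.2, 78.9]
wrist_force: [-0.5, 0.1, -0.5]
gripper_width: 0.402
```

>>> move_arm(motion=[[[0, 0, 0.01], 0, 0.2], [[0, 0, 0.03], 0, 0.2], [[0, 0, 0.06], 0, 0.2], [[0, 0, 0.1], 0, 0.2], [[0, 0, 0.12], 0, 0.2]])

```text
t: 26.85
position: [544.1, -94.4, 170.6]
tool_rot: [178.5, 0.3, 78.9]
wrist_force: [0.6, 0.4, 0.7]
gripper_width: 0.399
```

>>> move_arm(motion=[[[0, -0.04, 0.02], 0, 0.2], [[0, -0.08, 0.03], 0, 0.2], [[0, -0.12, 0.03], 0, 0.2], [[0, -0.16, 0.03], 0, 0.2], [[0, -0.2, 0.03], 0, 0.2]])

```text
t: 27.35
position: [544.0, -296.0, 201.7]
tool_rot: [178.5, 0.3, 78.9]
wrist_force: [0.6, -1.6, 0.4]
gripper_width: 0.401
```

```bash
python3 look.py 19 scene 260 140 420 260; python3 look.py 19 top 270 120 400 260
python3 - <<'E'
from meas import *
B=((100,90,50),(130,255,255));O=((4,150,100),(14,255,255));G=((60,90,40),(95,255,255));Y=((20,150,120),(32,255,255))
for n in("scene","top"):
    p,d=load(n,19)
    for k,c,X in(("b",B,(641,-27,64)),("o",O,(558.5,-11,64)),("g",G,(476,5,64)),("y",Y,(438.7,-293,58))):
        q=proj(n,[X])[0];u,v=q.astype(int)
        b=blob(p,(u-7,v-6,u+8,v+7),*c)
        if b is not None:
            w=np.round(b[0]).astype(int);print(n,k,b[1],ray(n,b[0],X[2])[0].round(1),X)
    q=proj(n,[[542.5,-93.4,50]])[0];x0,y0=(q-24).astype(int)
    m=(p[y0:y0+48,x0:x0+48].max(2)<48).astype(np.uint8);N,l,st,ce=cv2.connectedComponentsWithStats(m)
    for i in range(1,N):
        if st[i,4]>60:
            ys,xs=np.nonzero(l==i);W=ray(n,np.c_[xs+x0,ys+y0],50)[:,:2];r=cv2.minAreaRect(W.astype(np.float32));print(n,"brush",st[i],[np.round(v,1) for v in r])
E
```

```text
27.35 [ 544.  -296.   201.7] [178.5   0.3  78.9]
27.4 [ 543.4 -302.4  201.8] [178.4   0.6  78.7]
scene b 37 [640.  -28.6  64. ] (641, -27, 64)
scene o 61 [560.6 -13.6  64. ] (558.5, -11, 64)
scene g 47 [477.    3.5  64. ] (476, 5, 64)
scene y 91 [ 438.9 -292.7   58. ] (438.7, -293, 58)
scene brush [ 10  12  31  29 159] [array([540.8, -95.8]), array([ 18.7, 129.2]), np.float64(81.7)]
top b 42 [640.2 -28.2  64. ] (641, -27, 64)
top o 45 [560.9 -12.7  64. ] (558.5, -11, 64)
top g 43 [476.9   4.4  64. ] (476, 5, 64)
top brush [ 19   6  11  37 138] [array([543.7, -96.8]), array([ 16.4, 127.6]), np.float64(78.1)]
```

View pics/scene19.png

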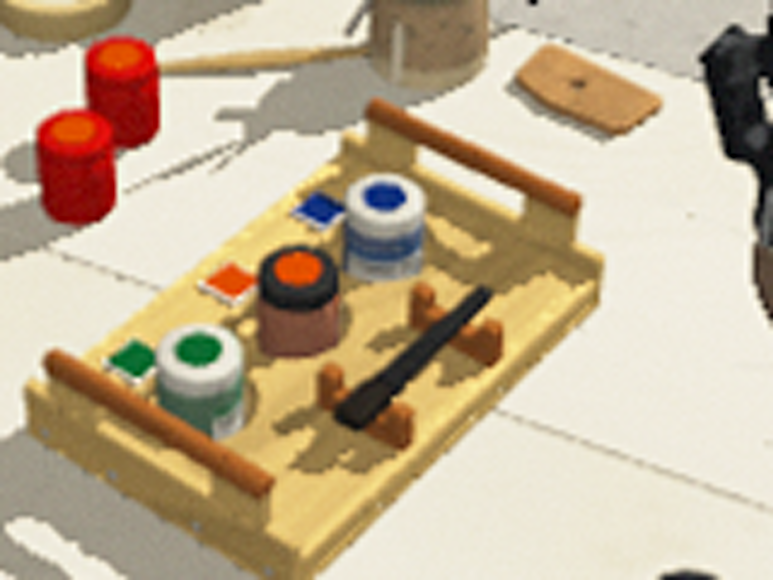

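View pics/top19.png

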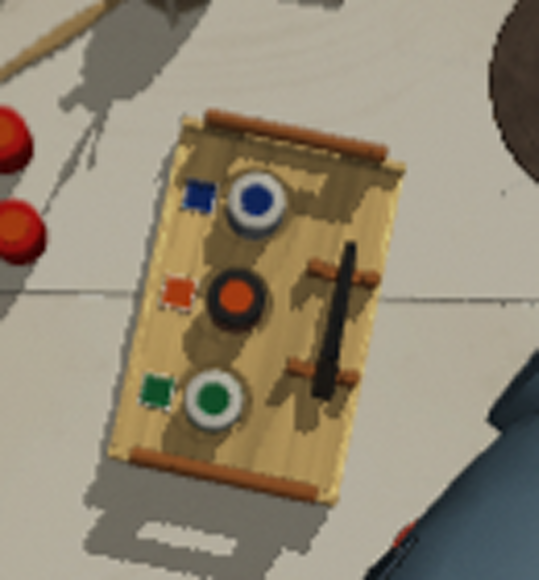

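>>> move_arm(motion=[[[0, 0, 0], 0, 0.2], [[0, 0, 0], 0, 0.2], [[0, 0, 0], 0, 0.2]])

```text
t: 27.75
position: [543.7, -298.3, 201.7]
tool_rot: [178.5, 0.4, 78.7]
wrist_force: [0.6, 0.5, 0.3]
gripper_width: 0.4
```

```bash
python3 -c "
from workcell import *
print(hand_in(),sense()['t'])"
```

```text
the job is handed in; nothing more can be done
the job is handed in; nothing more can be done
```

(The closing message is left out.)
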